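# Stow the battery pack behind the roller-catch door

### The arm

A 7-joint arm with a two-finger parallel gripper is mounted at the origin on the work surface. World frame = base frame: x ahead of the robot, y to its left, z up, the work surface at z = 0. Lengths are in m, angles in rad, forces in N, time in s.
With the tool pointing down it reaches from about 0.425 to 0.875 m from the base axis. Payload 4.7 kg.
Tool frame: the origin (TCP) lies between the finger pads; the fingertips stand 14 mm ahead of it and the grasp point (between the pads) lies 5 mm behind it (robot.tip_extent is the distance from the TCP to the fingertips, in m); z points along the fingers, y is the direction in which the jaws open and shut (so a half turn about z gives the same grasp; the last joint's range is limited). The gripper opens to 87 mm and grips with 3 to 60 N. Pads are 19 mm wide; open, the fingers measure 117 mm over their backs; the gripper's body (75 mm by 190 mm) begins 51 mm behind the grasp point.
Start: joints at [-1.18, 0.321, -0.07, 1.45, 0.023, 1.371, -0.057], TCP at [0.239, 0.604, 0.237] pointing down, gripper open.
Joint ranges: [-2.86, 2.86], [-0.3, 2.09], [-1.38, 1.24], [0.06, 2.45], [-1.56, 4.7], [0.09, 2.05], [-2.69, 2.69]. Speed limits (rad/s): [2.57, 2.57, 3.14, 3.14, 3.14, 3.14, 3.14].

### API

Orientations are given as [roll, pitch, yaw] about the fixed x, y, z axes, in that order (R = Rz(yaw) Ry(pitch) Rx(roll)).
In Python, from workcell import robot, cams gives the robot as it stands. The module is installed in compiled form; this text tells all that it offers.
- The arm moves only by the tool apply_moves, never from a script. Its argument "moves" is a list of rows, each an object with "fingers": the opening, from 0 (shut) to 1 (fully open); "delta_pos": the shift along the tool's x, y, z scaled (see below), a list of three; "yaw": the turn about the tool's z scaled (see below). A call has 1 to 10 rows; each row is the pose to reach, as a shift and turn from the pose commanded when the call began, along the tool's axes at that moment, turning the shorter way round; what a row does not reach only later rows make up. The controller multiplies each number of a shift by 0.3 m and each number of a turn by 360 degrees. A row lasts 1/8 s, in which the tool goes at most 62.5 mm and 10.7 degrees, less where a joint would pass 70% of its speed; a pose out of reach is approached as far as the arm can. A call with a number of a shift or a turn outside -1 to 1 is refused whole. A call with a gripper value outside its range is refused whole. The fingers move at their own pace and stop on an object; "grip_force" is the grip in N (left out, the last holds). Time passes only in rows, so rows that repeat a pose let the fingers close. It gives the time, the measured TCP pose, the force and the opening at its end, in the units of the state.
- robot.sense(): the state, without advancing time (a new reading comes with each control period).
- cams.capture(name): name is "scene" or "top" or "wrist"; returns a dict with "color" (384x512x3 uint8, red, green, blue), "depth" (384x512 float32, m along the optical axis (not along the pixel's ray), 0 where there is no reading), "vfov" (degrees; the focal length in pixels is half the picture's height over the tangent of half this angle, whatever the lens; pixels are square), "cx", "cy" (the principal point, pixels), "T" (4x4, takes a point from camera to world coordinates). Camera axes: x right, y down, z forward; pixel columns grow to the right and rows downward; lengths in m; the calibration is good to about 2 mm. A picture is of the moment at which its call begins.
- robot.hand_in(): hands the job in, once; it reports no verdict.
The state is a dict: "t": time; "q": joint angles; "joint_vel": joint speeds; "effort": joint torques, N m; "tool_pos": TCP position; "tool_rot": TCP orientation; "contact_force": force on the tool from outside, world axes, zero at the start; "torque": the same for the moment, N m; "width": opening from 0.0 (shut) to 1.0 (fully open).
Only numpy, scipy, OpenCV 4.12 (cv2) and the standard library are available. Lean on these libraries where they do the work, as an engineer would, in place of code of your own. Each camera call takes 0.05 s, during which the arm holds its last target. There are 200 camera calls.

### The job

Put the tall battery pack away: pull the small charging cabinet's door open against its roller catch, stand the pack upright in the rack on the inside of the door, let go, then push the door until the catch snaps it fully shut. Feel your way through the catch: stop pulling or pushing once it gives, do not force the door against its stop, do not slam or fling it, do not drop the pack, and leave the other things on the bench where they are.

Things in the scene. Friction and masses are not known exactly. Their poses are not given: they have to be found in the camera images.
- door (a joint): Door angle about its vertical hinge, rad: 0 = fully shut against a hard rubber stop (where it starts, held by the catch), growing as it opens, to a stop at 1.6. Anticlockwise from above. Hinge friction about 0.1 N m; it stays where it is left.
- strike (a point): Steel nose on the door's inside near the free edge, 165 mm above the bench, 205 mm from the hinge line. Between 0 and 0.06 rad it rides over a sprung roller on the cabinet's inner wall. The roller's exact place and strength vary unmeasured: 10 to 20 N at the handle, in or out; crest at 0.01 to 0.025 rad. Inside it the roller draws the door to 0, short of it the door springs ajar.
- door_hinge (a point): On the vertical hinge line at the door's inner face, 100 mm above the bench. Axes turn with the door: y from hinge along the door to its free edge, x from outside to inside (into the cabinet when shut), z up. The grey door spans y 0 to 240 mm, x -12 to 0 mm, heights 14 to 212 mm.
- cabinet: Grey steel charging cabinet fixed to the bench, 180 mm deep (x), 240 wide (y), 226 high; origin at the centre of its underside, open front towards its -x, covered by the door, which is hinged at its -y edge. Above the door a header, 13 mm high, is flush with the door's outer face.
- stop: Small black rubber bumper, 8 mm across, in the front edge of the cabinet's side wall at the door's free edge, 60 mm above the bench, 236 mm from the hinge line; the shut door rests on it, drawn by the catch with 8 to 17 N.
- handle (a point): Middle of the horizontal round steel bar handle outside the door (axes as door_hinge): 12 mm thick, 80 mm long along y, 195 mm above the bench, 180 mm from the hinge line, its centre 45 mm out from the outer face (x = -57 mm from the hinge line), so 39 mm free behind it; a post to the door at each end.
- rack (a point): Centre of the floor of the open-topped steel rack inside the door (axes as door_hinge), 90 mm above the bench, 115 mm from the hinge line, 22 mm in from the inner face. Pocket 44 mm deep (x, door face to front lip), 90 mm wide (y), lips 45 mm high, 4 mm thick on the other three sides. It turns with the door; free from above with the door about 1.2 rad open.
- pack: The battery pack to put away, loose: black upright case 36 mm (x) by 56 mm (y) by 110 mm high, nickel strips on top, about 0.4 kg. Origin at the centre of its underside, z up.
- case: Bystander: black open battery case lying on the bench, 75 by 160 by 50 mm, with strips inside; origin at the centre of its underside.
- screwdriver: Bystander: screwdriver with a blue handle, lying on the bench; origin at its underside.
- tape: Bystander: roll of tape lying flat, 90 mm across, 19 mm high; origin at the centre of its underside.
- jar: Bystander: small amber jar, 48 mm across, 50 mm high; origin at the centre of its underside.
- meter: Bystander: black hand-held multimeter lying flat, 85 by 170 by 42 mm; origin at the centre of its underside.
- strips: Bystander: small stack of H-shaped nickel strips, 50 by 45 by 9 mm; origin at the centre of its underside.

How it is judged:
By the outcome, as a careful person would: the job done as asked, in the order asked, and still so for the second after the job is handed in, with the robot touching nothing.
It also fails if it takes over 72 s, if anything falls off the work surface, if the arm or the gripper's body presses on something with over 40 N, if the wrist force passes 120 N, or if a joint passes its speed limit or range.

## Working session

There is one attempt and no reset: what is moved stays moved. The work goes in short steps, Python scripts to look and compute and a tool call to move; the robot and the scene stay as the last step left them, time stands still between calls to the robot, and variables do not carry over. Pictures are saved under pics/ and viewed, about 8 in all and at most 12, crops included, and the job is handed in when it is done.

Besides the shell and the picture viewer there is one more tool, called after "Call:" by a JSON object that holds its "method" and its "body". apply_moves: Moves the arm, as the interface text tells. Its arguments: {"type":"object","properties":{"moves":{"type":"array","items":{"type":"object","properties":{"fingers":{"type":"number"},"delta_pos":{"type":"array","items":{"type":"number","minimum":-1,"maximum":1}},"yaw":{"type":"number","minimum":-1,"maximum":1}}}},"grip_force":{"type":"number"}},"required":["moves"]}

```bash
mkdir -p pics; cat > h.py <<'E'
import numpy as np, cv2
from scipy.spatial.transform import Rotation as R
from workcell import robot, cams
def pts(c):
    h,w=c["depth"].shape; f=h/2/np.tan(np.radians(c["vfov"])/2)
    v,u=np.mgrid[:h,:w]; d=c["depth"]
    p=np.stack([(u-c["cx"])/f*d,(v-c["cy"])/f*d,d],-1)
    P=p@c["T"][:3,:3].T+c["T"][:3,3]; P[d==0]=np.nan; return P
def save(c,n): cv2.imwrite("pics/"+n,c["color"][...,::-1])
def cap(n,f):
    c=cams.capture(n); save(c,f); return c,pts(c)
E
python3 - <<'E'
from h import *
a,P=cap("scene","s1.png"); b,Q=cap("top","t1.png")
cv2.imwrite("pics/both.png",cv2.resize(np.hstack([a["color"],b["color"]])[...,::-1],(800,300)))
np.save("s1.npy",P);np.save("t1.npy",Q)
print(robot.sense())
print(a["T"],b["T"],a["vfov"],b["vfov"])
E
```

```text
{'t': 0.1, 'q': array([-1.17988506,  0.32175765, -0.07009467,  1.45158561,  0.02261672,
        1.37080198, -0.05690231]), 'joint_vel': array([ 2.71813537e-05, -2.32565996e-03,  9.02768453e-04, -1.59998891e-03,
       -2.41328029e-04, -1.44181466e-03,  4.80997489e-04]), 'effort': array([-7.23980884e-04, -4.92574024e+01, -4.06037411e-01, -3.13395417e+01,
       -6.42380328e-02,  3.95732210e-02,  7.86288683e-05]), 'tool_pos': array([0.23903679, 0.60392668, 0.23554888]), 'tool_rot': array([-3.13983044e+00,  1.08253975e-04,  2.76482053e+00]), 'contact_force': array([ 0.03765313, -0.66063386, -0.68225606]), 'torque': array([-0.04055651, -0.04406166, -0.05789514]), 'width': 1.000349526857335}
[[-0.93037399  0.2664451  -0.2518159   0.89777745]
 [ 0.36653337  0.69024061 -0.62387594  0.8418945 ]
 [ 0.00758488 -0.67273688 -0.73984293  1.10947315]
 [ 0.          0.          0.          1.        ]] [[-0.04836932 -0.9765845   0.20962614  0.22444472]
 [-0.99882033  0.04819179 -0.0059578   0.02581025]
 [-0.00428396 -0.20966702 -0.97776346  1.82261564]
 [ 0.          0.          0.          1.        ]] 45.71718779490526 46.25077759153574
```

View pics/t1.png

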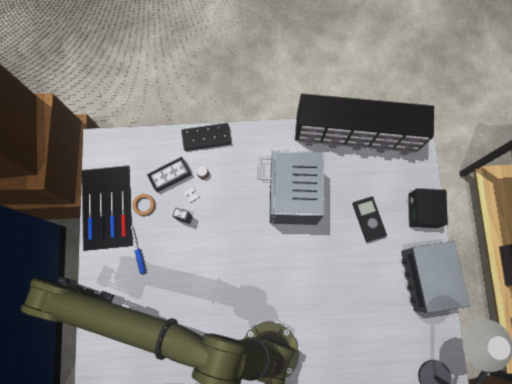

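View pics/s1.png

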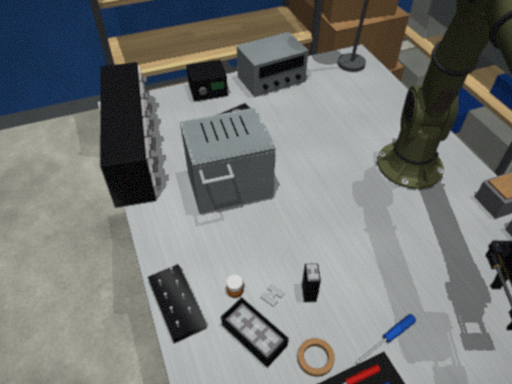

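The top view has +x up and +y left. The cabinet is at (297,187) with its door facing left (+y) and the handle at (265,168). The pack stands at (182,215). Next I measure these.

```bash
python3 - <<'E'
from h import *
for n in "st":
    P=np.load(n+"1.npy"); z=P[...,2]; x=P[...,0]; y=P[...,1]
    print(n, "table z",np.nanmedian(z[(abs(z)<.03)&(x>.3)]))
    m=(z>.218)&(z<.236)&(x>.3)&(x<.9)&(y>-.3)&(y<.3)
    k,l,st,_=cv2.connectedComponentsWithStats(m.astype(np.uint8))
    i=1+np.argmax(st[1:,4]); q=P[l==i]
    r=cv2.minAreaRect((q[:,:2]*1000).astype(np.float32)); print("cab",r,np.median(q[:,2]),cv2.boxPoints(r).tolist())
    # handle: height 180-205
    m=(z>.188)&(z<.208)&(x>.45)&(x<.9)&(y>.02)&(y<.25)
    q=P[m]; print("handle",len(q)); 
    if len(q): print(np.percentile(q,[2,50,98],axis=0).round(3))
    m=(z>.095)&(z<.125)&(x>.35)&(x<.7)&(y>.15)&(y<.5)
    q=P[m]; print("pack",len(q))
    if len(q): print(cv2.minAreaRect((q[:,:2]*1000).astype(np.float32)),np.percentile(q,[2,50,98],axis=0).round(3))
    # tall items list
    m=((z>.006)&(z<.3)&(x>.3)&(x<.95)&(y>.1)&(y<.6)).astype(np.uint8)
    k,l,st,_=cv2.connectedComponentsWithStats(m)
    for j in range(1,k):
        if st[j,4]>25:
            q=P[l==j]; print(st[j,4],np.percentile(q,[2,98],axis=0).round(3).tolist())
E
```

```text
s table z -0.0002771903155183164
cab ((611.96826171875, -128.66517639160156), (204.0284423828125, 240.1319580078125), 85.67403411865234) 0.22510899546755386 [[484.54931640625, -221.3321075439453], [723.9971923828125, -239.44541931152344], [739.38720703125, -35.99824523925781], [499.9393310546875, -17.884933471679688]]
handle 0
pack 307
((539.0674438476562, 320.7073974609375), (59.1313362121582, 35.767112731933594), 70.88980865478516) [[0.52  0.296 0.096]
 [0.542 0.326 0.109]
 [0.562 0.35  0.114]]
624 [[0.522, 0.295, 0.008], [0.563, 0.351, 0.113]]
2534 [[0.833, 0.13, 0.014], [0.927, 0.324, 0.045]]
332 [[0.703, 0.223, 0.009], [0.745, 0.264, 0.053]]
212 [[0.606, 0.267, 0.006], [0.663, 0.32, 0.013]]
2347 [[0.662, 0.301, 0.011], [0.78, 0.46, 0.052]]
489 [[0.326, 0.482, 0.011], [0.508, 0.534, 0.028]]
701 [[0.561, 0.446, 0.008], [0.644, 0.53, 0.022]]
290 [[0.475, 0.558, 0.007], [0.563, 0.577, 0.024]]
t table z 0.001060502079259118
cab ((611.59765625, -129.10052490234375), (192.424072265625, 242.74154663085938), 85.43160247802734) 0.22657620591448957 [[482.94927978515625, -215.33981323242188], [724.9196166992188, -234.6739501953125], [740.2460327148438, -42.861236572265625], [498.27569580078125, -23.527099609375]]
handle 0
pack 136
((538.1337280273438, 319.93499755859375), (56.11045455932617, 36.115360260009766), 71.43765258789062) [[0.517 0.292 0.1  ]
 [0.537 0.319 0.11 ]
 [0.559 0.346 0.118]]
1056 [[0.829, 0.127, 0.009], [0.929, 0.32, 0.047]]
827 [[0.659, 0.301, 0.007], [0.781, 0.458, 0.055]]
127 [[0.701, 0.218, 0.007], [0.743, 0.264, 0.057]]
103 [[0.605, 0.257, 0.006], [0.663, 0.319, 0.019]]
501 [[0.329, 0.481, 0.006], [0.648, 0.595, 0.03]]
251 [[0.556, 0.444, 0.007], [0.642, 0.531, 0.027]]
214 [[0.514, 0.29, 0.007], [0.56, 0.353, 0.118]]
```

```bash
cat >> h.py <<'E'
def plan(p,yaw_deg,s=None):
    "numbers for a move to world TCP p, world yaw (deg), from the present pose"
    s=s or robot.sense(); Rm=R.from_euler("xyz",s["tool_rot"]).as_matrix()
    d=Rm.T@(np.array(p)-s["tool_pos"])/0.3
    y0=np.degrees(s["tool_rot"][2]); dy=-((yaw_deg-y0+180)%360-180)/360
    print("delta_pos",d.round(4),"yaw",round(dy,4))
E
python3 -c "
from h import *
plan((.45,.30,.33),80)"
```

```text
delta_pos [-1.0267 -0.6839 -0.3135] yaw 0.2178
```

Call:
{"method": "apply_moves", "body": {"moves": [{"delta_pos": [-0.1,-0.07,-0.31],"yaw": 0.02,"fingers": 1},{"delta_pos": [-1,-0.68,-0.31],"yaw": 0.22,"fingers": 0.6},{"delta_pos": [-1,-0.68,-0.31],"yaw": 0.22,"fingers": 0.6},{"delta_pos": [-1,-0.68,-0.31],"yaw": 0.22,"fingers": 0.6},{"delta_pos": [-1,-0.68,-0.31],"yaw": 0.22,"fingers": 0.6},{"delta_pos": [-1,-0.68,-0.31],"yaw": 0.22,"fingers": 0.6},{"delta_pos": [-1,-0.68,-0.31],"yaw": 0.22,"fingers": 0.6},{"delta_pos": [-1,-0.68,-0.31],"yaw": 0.22,"fingers": 0.6},{"delta_pos": [-1,-0.68,-0.31],"yaw": 0.22,"fingers": 0.6}]}}

```text
t: 1.23
tool_pos: [0.443, 0.304, 0.3292]
tool_rot: [-3.141, 0.0, 1.383]
contact_force: [-0.2, 0.3, -1.0]
width: 0.6
```

```bash
python3 -c "
from h import *
s=robot.sense();print(s['tool_pos'],s['tool_rot'],s['q'])
plan((.68,.012,.33),-4.5)"
```

```text
[0.44300181 0.3040242  0.32923888] [-3.14101676e+00  2.87776541e-04  1.38339045e+00] [-0.8912646   0.04677843  0.25109624  1.58981208 -0.01187242  1.50707308
 -0.82707449]
delta_pos [-0.8092  0.9575 -0.0029] yaw 0.2327
```

Call:
{"method": "apply_moves", "body": {"moves": [{"delta_pos": [-0.81,0.96,0],"yaw": 0.233,"fingers": 0.5},{"delta_pos": [-0.81,0.96,0],"yaw": 0.233,"fingers": 0.5},{"delta_pos": [-0.81,0.96,0],"yaw": 0.233,"fingers": 0.5},{"delta_pos": [-0.81,0.96,0],"yaw": 0.233,"fingers": 0.5},{"delta_pos": [-0.81,0.96,0],"yaw": 0.233,"fingers": 0.5},{"delta_pos": [-0.81,0.96,0],"yaw": 0.233,"fingers": 0.5},{"delta_pos": [-0.81,0.96,0],"yaw": 0.233,"fingers": 0.5},{"delta_pos": [-0.81,0.96,0],"yaw": 0.233,"fingers": 0.5},{"delta_pos": [-0.81,0.96,0],"yaw": 0.233,"fingers": 0.5}]}}

```text
t: 2.35
tool_pos: [0.6805, 0.0126, 0.3287]
tool_rot: [3.141, 0.001, -0.077]
contact_force: [0.2, -0.9, 0.2]
width: 0.501
```

```bash
python3 - <<'E'
from h import *
s=robot.sense();print(s['tool_pos'],s['tool_rot'],s['q'])
c,P=cap("wrist","w1.png"); np.save("w1.npy",P)
z=P[...,2]
m=(z>.18)&(z<.21)&(P[...,1]>-.025); q=P[m]; print(len(q))
if len(q):
    print(np.percentile(q,[2,50,98],axis=0).round(4)); print(cv2.minAreaRect((q[:,:2]*1000).astype(np.float32)))
m=(z>.218)&(z<.235); q=P[m]
if len(q): print(np.percentile(q,[2,50,98],axis=0).round(4))
E
```

```text
[0.68048614 0.01263888 0.32869433] [ 3.14128358e+00  1.30894017e-03 -7.66097939e-02] [-0.50834624  0.41391699  0.65875838  1.23047805 -0.24841355  1.57789536
 -1.54065223]
1501
[[ 0.6383 -0.0227  0.1954]
 [ 0.686   0.0015  0.1998]
 [ 0.7254  0.0111  0.2021]]
((681.2691650390625, -8.972963333129883), (37.29403305053711, 90.57491302490234), 85.85347747802734)
[[ 0.586  -0.2039  0.2246]
 [ 0.6873 -0.1284  0.2262]
 [ 0.7319 -0.0429  0.2276]]
```

View pics/w1.png

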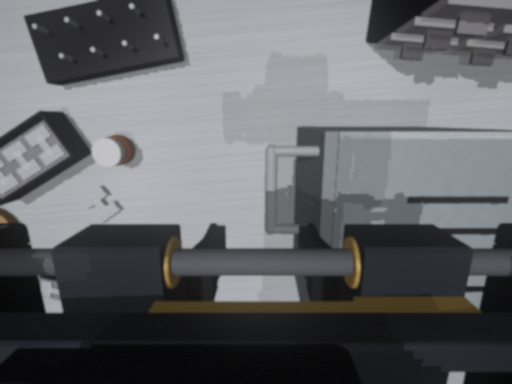

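The wrist view shows the bar handle at columns 265–275, rows 147–232, and the cabinet front edge at about column 335. I'll fit both lines.

```bash
python3 - <<'E'
from h import *
P=np.load("w1.npy"); z=P[...,2]
# bar rows 160..220
m=(z>.19)&(z<.21); 
B=[]
for r in range(152,230):
    k=np.where(m[r,255:285])[0]
    if len(k): B.append(P[r,255+k][:, :].mean(0))
B=np.array(B); a,b=np.polyfit(B[:,0],B[:,1],1); print("bar line",np.degrees(np.arctan(a)),"y at x=.68",a*.68+b,B.mean(0),B[:,0].min(),B[:,0].max(),B[:,2].max())
m=(z>.221)&(z<.232); F=[]
for r in range(135,222):
    k=np.where(m[r])[0]
    if len(k): F.append(P[r,k[0]])
F=np.array(F); a,b=np.polyfit(F[:,0],F[:,1],1); print("front line",np.degrees(np.arctan(a)),"y at .68",a*.68+b,"y at .498",a*.498+b, F[:,0].max())
# bar ends
m=(z>.185)&(z<.21)&(P[...,1]>-.03); q=P[m]; print(q[:,0].min(),q[:,0].max())
E
```

```text
bar line -3.9119586760097182 y at x=.68 0.003894736056010671 [0.6830266  0.00368777 0.19989333] 0.6430948152587131 0.7207653280664085 0.20071479876787093
front line -4.348301410904079 y at .68 -0.04011294902785735 y at .498 -0.026273993646631362 0.7345122261463837
0.5484351158680136 0.7273653094628978
```

Call:
{"method": "apply_moves", "body": {"moves": [{"delta_pos": [0.009,0.028,0.1],"yaw": 0,"fingers": 0.4},{"delta_pos": [0.009,0.028,0.25],"yaw": 0,"fingers": 0.4},{"delta_pos": [0.009,0.028,0.38],"yaw": 0,"fingers": 0.4},{"delta_pos": [0.009,0.028,0.46],"yaw": 0,"fingers": 0.4},{"delta_pos": [0.009,0.028,0.46],"yaw": 0,"fingers": 0.4}]}}

```text
t: 3.02
tool_pos: [0.681, 0.0043, 0.1893]
tool_rot: [3.142, 0.004, -0.077]
contact_force: [0.2, 0.6, -0.3]
width: 0.4
```

Call:
{"method": "apply_moves", "body": {"grip_force": 40, "moves": [{"delta_pos": [0,0,0],"yaw": 0,"fingers": 0.25},{"delta_pos": [0,0,0],"yaw": 0,"fingers": 0.15},{"delta_pos": [0,0,0],"yaw": 0,"fingers": 0.1},{"delta_pos": [0,0,0],"yaw": 0,"fingers": 0.1}]}}

```text
t: 3.52
tool_pos: [0.6831, 0.0035, 0.1926]
tool_rot: [-3.141, -0.002, -0.081]
contact_force: [0.0, 0.2, 2.9]
width: 0.119
```

```bash
cat >> h.py <<'E'
H=np.array([.4986,-.0385]); A0=np.radians(-4.4)
def handle(th,r=(.18,-.057)):
    a=A0+th; d=np.array([np.cos(a),np.sin(a)]); n=np.array([d[1],-d[0]])  # n: x_door (outside->inside)
    return H+r[0]*d+r[1]*n
def theta(p):
    v=np.array(p[:2])-H; w=handle(0)-H
    return ((np.arctan2(v[1],v[0])-np.arctan2(w[1],w[0])+np.pi)%(2*np.pi)-np.pi), np.hypot(*v)
E
python3 -c "
from h import *
s=robot.sense();print(s['tool_pos'],s['tool_rot'],s['contact_force'],theta(s['tool_pos']))"
```

```text
[0.68306701 0.00353975 0.19263747] [-3.14066573e+00 -1.66034296e-03 -8.08851637e-02] [0.02109539 0.22382766 2.93715827] (np.float64(-0.005810303648552839), np.float64(0.18919677105978652))
```

Call:
{"method": "apply_moves", "body": {"moves": [{"delta_pos": [0,-0.003,0],"yaw": -0.001,"fingers": 0.1},{"delta_pos": [0,-0.006,0],"yaw": -0.002,"fingers": 0.1},{"delta_pos": [0,-0.009,0],"yaw": -0.003,"fingers": 0.1},{"delta_pos": [0,-0.012,0],"yaw": -0.004,"fingers": 0.1}]}}

```text
t: 4.03
tool_pos: [0.6831, 0.0036, 0.1926]
tool_rot: [3.138, -0.002, -0.059]
contact_force: [-1.2, -4.8, 5.8]
width: 0.124
```

Call:
{"method": "apply_moves", "body": {"moves": [{"delta_pos": [0,-0.003,0],"yaw": 0,"fingers": 0.1},{"delta_pos": [0,-0.006,0],"yaw": 0,"fingers": 0.1},{"delta_pos": [0,-0.009,0],"yaw": 0,"fingers": 0.1},{"delta_pos": [0,-0.012,0],"yaw": 0,"fingers": 0.1}]}}

```text
t: 4.53
tool_pos: [0.6831, 0.0038, 0.1926]
tool_rot: [3.134, -0.002, -0.061]
contact_force: [-0.9, -8.8, 5.0]
width: 0.122
```

Call:
{"method": "apply_moves", "body": {"moves": [{"delta_pos": [0,-0.003,0],"yaw": 0,"fingers": 0.1},{"delta_pos": [0,-0.006,0],"yaw": 0,"fingers": 0.1},{"delta_pos": [0,-0.009,0],"yaw": 0,"fingers": 0.1},{"delta_pos": [0,-0.012,0],"yaw": 0,"fingers": 0.1}]}}

```text
t: 5.03
tool_pos: [0.683, 0.0039, 0.1926]
tool_rot: [3.13, -0.001, -0.064]
contact_force: [-1.6, -13.5, 5.4]
width: 0.124
```

Call:
{"method": "apply_moves", "body": {"moves": [{"delta_pos": [0,-0.003,0],"yaw": 0,"fingers": 0.1},{"delta_pos": [0,-0.006,0],"yaw": 0,"fingers": 0.1},{"delta_pos": [0,-0.009,0],"yaw": 0,"fingers": 0.1}]}}

```text
t: 5.4
tool_pos: [0.683, 0.0042, 0.1926]
tool_rot: [3.127, -0.001, -0.066]
contact_force: [-1.5, -17.0, 4.1]
width: 0.131
```

Call:
{"method": "apply_moves", "body": {"moves": [{"delta_pos": [0,-0.003,0],"yaw": 0,"fingers": 0.1},{"delta_pos": [0,-0.006,0],"yaw": 0,"fingers": 0.1}]}}

```text
t: 5.65
tool_pos: [0.6827, 0.0054, 0.1926]
tool_rot: [3.127, -0.0, -0.066]
contact_force: [-3.7, -14.3, 5.4]
width: 0.125
```

Call:
{"method": "apply_moves", "body": {"moves": [{"delta_pos": [0,0,0],"yaw": 0,"fingers": 0.1},{"delta_pos": [0,0,0],"yaw": 0,"fingers": 0.1}]}}

```text
t: 5.9
tool_pos: [0.6804, 0.0148, 0.1925]
tool_rot: [3.138, 0.007, -0.058]
contact_force: [-11.6, -4.8, 10.0]
width: 0.124
```

The catch gave and the door is about 0.06 rad ajar. Next I work out the arc rows.

```bash
cat >> h.py <<'E'
def arc(cmd_xy,cmd_yaw,ths,off=-.0058):
    tx=np.array([np.cos(cmd_yaw),np.sin(cmd_yaw)]); ty=np.array([tx[1],-tx[0]])
    for t in ths:
        d=handle(t+off)-cmd_xy
        print(round(t,3),round(d@tx/.3,3),round(d@ty/.3,3),"yaw",round(-(A0+t-cmd_yaw)/2/np.pi,4))
    print("end",handle(ths[-1]+off),A0+ths[-1])
E
python3 -c "
from h import *
s=robot.sense();print(theta(s['tool_pos']))
arc((.6835,.0188),-.052,np.arange(.1,.56,.05))"
```

```text
(np.float64(0.05532710634763838), np.float64(0.1894247226009191))
0.1 -0.02 -0.008 yaw -0.012
0.15 -0.032 -0.037 yaw -0.0199
0.2 -0.046 -0.066 yaw -0.0279
0.25 -0.061 -0.093 yaw -0.0358
0.3 -0.078 -0.12 yaw -0.0438
0.35 -0.096 -0.146 yaw -0.0518
0.4 -0.115 -0.171 yaw -0.0597
0.45 -0.135 -0.195 yaw -0.0677
0.5 -0.156 -0.218 yaw -0.0756
0.55 -0.179 -0.24 yaw -0.0836
end [0.63361067 0.09348908] 0.47320551291224966
```

Call:
{"method": "apply_moves", "body": {"moves": [{"delta_pos": [-0.02,-0.008,0],"yaw": -0.012,"fingers": 0.1},{"delta_pos": [-0.032,-0.037,0],"yaw": -0.02,"fingers": 0.1},{"delta_pos": [-0.046,-0.066,0],"yaw": -0.028,"fingers": 0.1},{"delta_pos": [-0.061,-0.093,0],"yaw": -0.036,"fingers": 0.1},{"delta_pos": [-0.078,-0.12,0],"yaw": -0.044,"fingers": 0.1},{"delta_pos": [-0.096,-0.146,0],"yaw": -0.052,"fingers": 0.1},{"delta_pos": [-0.115,-0.171,0],"yaw": -0.06,"fingers": 0.1},{"delta_pos": [-0.135,-0.195,0],"yaw": -0.068,"fingers": 0.1},{"delta_pos": [-0.156,-0.218,0],"yaw": -0.076,"fingers": 0.1},{"delta_pos": [-0.179,-0.24,0],"yaw": -0.084,"fingers": 0.1}]}}

```text
t: 7.15
tool_pos: [0.6339, 0.0942, 0.1925]
tool_rot: [3.142, -0.001, 0.474]
contact_force: [-0.2, -0.6, 6.4]
width: 0.127
```

```bash
python3 -c "
from h import *
s=robot.sense();print(theta(s['tool_pos']),s['joint_vel'].round(2),s['torque'])
arc((.6336,.0935),.473,np.arange(.6,1.06,.05))"
```

```text
(np.float64(0.5455871851534946), np.float64(0.1895298583698417)) [-0.07 -0.11 -0.08  0.12  0.08 -0.03  0.25] [-0.06135201  0.23823084 -0.03452874]
0.6 -0.01 -0.03 yaw -0.008
0.65 -0.022 -0.059 yaw -0.0159
0.7 -0.035 -0.088 yaw -0.0239
0.75 -0.049 -0.116 yaw -0.0319
0.8 -0.065 -0.143 yaw -0.0398
0.85 -0.082 -0.169 yaw -0.0478
0.9 -0.1 -0.195 yaw -0.0557
0.95 -0.12 -0.219 yaw -0.0637
1.0 -0.141 -0.243 yaw -0.0717
1.05 -0.163 -0.265 yaw -0.0796
end [0.55380407 0.14205888] 0.9732055129122498
```

Tracking is very good.

Call:
{"method": "apply_moves", "body": {"moves": [{"delta_pos": [-0.01,-0.03,0],"yaw": -0.008,"fingers": 0.1},{"delta_pos": [-0.022,-0.059,0],"yaw": -0.016,"fingers": 0.1},{"delta_pos": [-0.035,-0.088,0],"yaw": -0.024,"fingers": 0.1},{"delta_pos": [-0.049,-0.116,0],"yaw": -0.032,"fingers": 0.1},{"delta_pos": [-0.065,-0.143,0],"yaw": -0.04,"fingers": 0.1},{"delta_pos": [-0.082,-0.169,0],"yaw": -0.048,"fingers": 0.1},{"delta_pos": [-0.1,-0.195,0],"yaw": -0.056,"fingers": 0.1},{"delta_pos": [-0.12,-0.219,0],"yaw": -0.064,"fingers": 0.1},{"delta_pos": [-0.141,-0.243,0],"yaw": -0.072,"fingers": 0.1},{"delta_pos": [-0.163,-0.265,0],"yaw": -0.08,"fingers": 0.1}]}}

```text
t: 8.4
tool_pos: [0.5541, 0.1432, 0.1925]
tool_rot: [3.141, -0.001, 0.977]
contact_force: [0.0, 0.3, 5.8]
width: 0.126
```

```bash
python3 -c "
from h import *
s=robot.sense();print(theta(s['tool_pos']),s['q'].round(2),s['torque'])
arc((.5538,.1421),.973,np.arange(1.1,1.36,.05))"
```

```text
(np.float64(1.0446023672860631), np.float64(0.18997677910948257)) [-0.67  0.19  0.42  1.72 -0.08  1.25 -0.83] [ 0.05160084  0.22096215 -0.14563411]
1.1 -0.01 -0.03 yaw -0.008
1.15 -0.022 -0.059 yaw -0.0159
1.2 -0.035 -0.088 yaw -0.0239
1.25 -0.049 -0.116 yaw -0.0319
1.3 -0.065 -0.143 yaw -0.0398
1.35 -0.082 -0.169 yaw -0.0478
end [0.49797967 0.15030841] 1.2732055129122497
```

Call:
{"method": "apply_moves", "body": {"moves": [{"delta_pos": [-0.01,-0.03,0],"yaw": -0.008,"fingers": 0.1},{"delta_pos": [-0.022,-0.059,0],"yaw": -0.016,"fingers": 0.1},{"delta_pos": [-0.035,-0.088,0],"yaw": -0.024,"fingers": 0.1},{"delta_pos": [-0.049,-0.116,0],"yaw": -0.032,"fingers": 0.1},{"delta_pos": [-0.065,-0.143,0],"yaw": -0.04,"fingers": 0.1},{"delta_pos": [-0.082,-0.169,0],"yaw": -0.048,"fingers": 0.1},{"delta_pos": [-0.082,-0.169,0],"yaw": -0.048,"fingers": 0.1},{"delta_pos": [-0.082,-0.169,0],"yaw": -0.048,"fingers": 0.1}]}}

```text
t: 9.4
tool_pos: [0.498, 0.1518, 0.1925]
tool_rot: [-3.141, -0.002, 1.278]
contact_force: [-1.4, 1.5, 6.6]
width: 0.127
```

Call:
{"method": "apply_moves", "body": {"moves": [{"delta_pos": [0,0,0],"yaw": 0,"fingers": 0.2},{"delta_pos": [0,0,0],"yaw": 0,"fingers": 0.4},{"delta_pos": [0,0,0],"yaw": 0,"fingers": 0.4},{"delta_pos": [0,0,-0.1],"yaw": 0,"fingers": 0.4},{"delta_pos": [0,0,-0.25],"yaw": 0,"fingers": 0.4},{"delta_pos": [0,0,-0.4],"yaw": 0,"fingers": 0.6},{"delta_pos": [0,0,-0.4],"yaw": 0,"fingers": 0.8}]}}

```text
t: 10.28
tool_pos: [0.5002, 0.1504, 0.3152]
tool_rot: [3.137, -0.004, 1.276]
contact_force: [0.1, 0.9, -0.4]
width: 0.547
```

```bash
python3 - <<'E'
from h import *
s=robot.sense();print(s['tool_pos'],s['tool_rot'])
c,P=cap("top","t2.png"); c,S=cap("scene","s2.png"); w,W=cap("wrist","w2.png")
for n,P in (("t",P),("s",S),("w",W)):
    z=P[...,2];x=P[...,0];y=P[...,1]
    m=(z>.1)&(z<.122)&(x>.45)&(x<.65)&(y>.26)&(y<.4); q=P[m]; print(n,len(q))
    if len(q)>20:
        print(cv2.minAreaRect((q[:,:2]*1000).astype(np.float32)),np.median(q[:,2]))
    m=(z>.204)&(z<.218)&(x>.45)&(x<.65)&(y>-.02)&(y<.25); q=P[m]; print(" door top",len(q))
    if len(q)>20: print(cv2.minAreaRect((q[:,:2]*1000).astype(np.float32)))
plan((.539,.32,.26),73)
E
```

```text
[0.50019361 0.15041944 0.31516201] [ 3.13660948 -0.00438625  1.2755367 ]
t 132
((537.8582763671875, 319.97900390625), (56.48042678833008, 35.245811462402344), 70.79396057128906) 0.11033917366787227
 door top 126
((517.0521240234375, 49.46312713623047), (141.43475341796875, 17.850072860717773), 74.62517547607422)
s 288
((539.0157470703125, 320.3819580078125), (58.449012756347656, 36.33845138549805), 72.0090560913086) 0.10922539993189861
 door top 275
((510.60784912109375, 96.8035888671875), (221.64114379882812, 57.612457275390625), 72.34933471679688)
w 1719
((537.6041259765625, 315.9645690917969), (51.47620391845703, 35.91841506958008), 70.78253173828125) 0.11049634535943775
 door top 1684
((539.79443359375, 114.91481018066406), (161.7265625, 12.490747451782227), 72.15379333496094)
delta_pos [ 0.5826 -0.0335  0.1668] yaw 0.0003
```

View pics/w2.png

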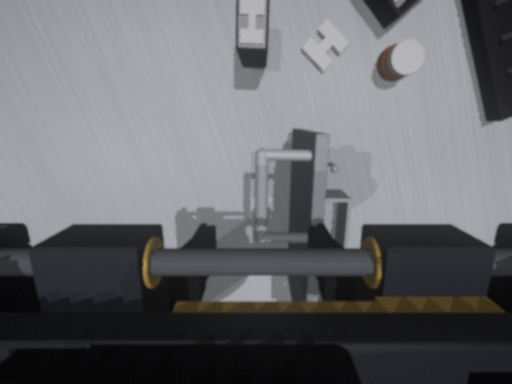

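The wrist view shows the open door (inner top edge along columns 315–325), the handle bar at column 262, and the pack at (253,30). The door stands at about 1.34 rad. Next I move over the pack with the jaws across its 56 mm side.

```bash
python3 -c "
from h import *
plan((.5385,.32,.22),161.2)"
```

```text
delta_pos [ 0.5823 -0.0349  0.3001] yaw -0.2447
```

Call:
{"method": "apply_moves", "body": {"moves": [{"delta_pos": [0.2,-0.012,0],"yaw": -0.03,"fingers": 1},{"delta_pos": [0.4,-0.025,0],"yaw": -0.06,"fingers": 1},{"delta_pos": [0.58,-0.035,0.05],"yaw": -0.09,"fingers": 1},{"delta_pos": [0.58,-0.035,0.1],"yaw": -0.12,"fingers": 1},{"delta_pos": [0.58,-0.035,0.2],"yaw": -0.15,"fingers": 1},{"delta_pos": [0.58,-0.035,0.3],"yaw": -0.18,"fingers": 1},{"delta_pos": [0.58,-0.035,0.3],"yaw": -0.21,"fingers": 1},{"delta_pos": [0.58,-0.035,0.3],"yaw": -0.245,"fingers": 1},{"delta_pos": [0.58,-0.035,0.3],"yaw": -0.245,"fingers": 1},{"delta_pos": [0.58,-0.035,0.3],"yaw": -0.245,"fingers": 1}]}}

```text
t: 11.68
tool_pos: [0.5382, 0.319, 0.2196]
tool_rot: [-3.139, -0.002, 2.814]
contact_force: [-0.1, -0.1, 0.2]
width: 1.004
```

```bash
python3 - <<'E'
from h import *
s=robot.sense();print(s['tool_pos'],s['tool_rot'])
w,P=cap("wrist","w3.png")
z=P[...,2];x=P[...,0];y=P[...,1]
m=(z>.1)&(z<.122)&(x>.45)&(x<.65)&(y>.26)&(y<.4); q=P[m]; print(len(q))
if len(q)>20: print(cv2.minAreaRect((q[:,:2]*1000).astype(np.float32)),np.median(q[:,2]))
plan((.5385,.32,.087),161.2)
E
```

```text
[0.53819589 0.31898934 0.21958054] [-3.13895726e+00 -2.01189676e-03  2.81440821e+00]
2248
((538.4170532226562, 318.5170593261719), (56.1295166015625, 35.56943893432617), 71.28437805175781) 0.11047310637095656
delta_pos [-2.000e-04  3.900e-03  4.431e-01] yaw 0.0001
```

View pics/w3.png

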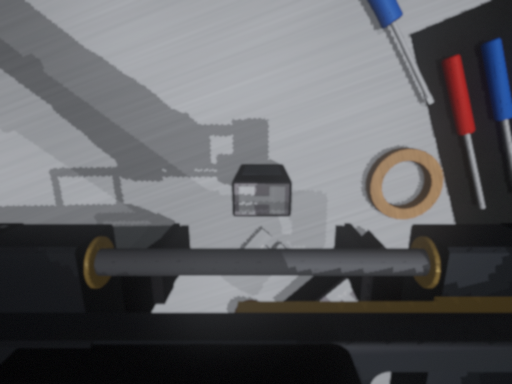

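The pack is centred between the jaws at (262,195), so I descend and grip.

Call:
{"method": "apply_moves", "body": {"grip_force": 25, "moves": [{"delta_pos": [0,0,0.15],"yaw": 0,"fingers": 1},{"delta_pos": [0,0,0.3],"yaw": 0,"fingers": 1},{"delta_pos": [0,0,0.4],"yaw": 0,"fingers": 1},{"delta_pos": [0,0,0.435],"yaw": 0,"fingers": 1},{"delta_pos": [0,0,0.435],"yaw": 0,"fingers": 0.8},{"delta_pos": [0,0,0.435],"yaw": 0,"fingers": 0.6},{"delta_pos": [0,0,0.435],"yaw": 0,"fingers": 0.55},{"delta_pos": [0,0,0.435],"yaw": 0,"fingers": 0.55},{"delta_pos": [0,0,0.435],"yaw": 0,"fingers": 0.55}]}}

```text
t: 12.85
tool_pos: [0.5395, 0.3194, 0.0921]
tool_rot: [3.141, 0.001, 2.815]
contact_force: [-1.4, -1.8, 5.7]
width: 0.644
```

Width 56 mm confirms the grip. Lifting, then moving to a look-out spot in front of the rack.

Call:
{"method": "apply_moves", "body": {"moves": [{"delta_pos": [0,0,-0.15],"yaw": 0,"fingers": 0.55},{"delta_pos": [0,0,-0.35],"yaw": 0,"fingers": 0.55},{"delta_pos": [0,0,-0.55],"yaw": 0,"fingers": 0.55},{"delta_pos": [-0.05,-0.08,-0.75],"yaw": -0.003,"fingers": 0.55},{"delta_pos": [-0.14,-0.22,-0.83],"yaw": -0.003,"fingers": 0.55},{"delta_pos": [-0.23,-0.38,-0.83],"yaw": -0.003,"fingers": 0.55},{"delta_pos": [-0.33,-0.54,-0.83],"yaw": -0.003,"fingers": 0.55},{"delta_pos": [-0.43,-0.7,-0.83],"yaw": -0.003,"fingers": 0.55},{"delta_pos": [-0.48,-0.785,-0.83],"yaw": -0.003,"fingers": 0.55},{"delta_pos": [-0.48,-0.785,-0.83],"yaw": -0.003,"fingers": 0.55}]}}

```text
t: 14.1
tool_pos: [0.5998, 0.046, 0.3389]
tool_rot: [-3.139, -0.001, 2.827]
contact_force: [0.6, 1.2, -3.9]
width: 0.647
```

```bash
python3 - <<'E'
from h import *
s=robot.sense();print(s)
w,P=cap("wrist","w4.png"); np.save("w4.npy",P)
z=P[...,2];x=P[...,0];y=P[...,1]
for lo,hi in ((.205,.218),(.126,.142),(.084,.098)):
    m=(z>lo)&(z<hi)&(x>.45)&(x<.66)&(y>-.02)&(y<.22); q=P[m]; print(lo,len(q))
    if len(q)>20: print(cv2.minAreaRect((q[:,:2]*1000).astype(np.float32)),np.median(q[:,2]))
E
```

```text
{'t': 14.1, 'q': array([-0.3999064 ,  0.19153099,  0.33081807,  1.4203273 , -0.0601476 ,
        1.54168612,  1.18366483]), 'joint_vel': array([-0.03992773,  0.00120551, -0.05784257, -0.0026348 , -0.04107961,
        0.0047447 , -0.01658284]), 'effort': array([  0.8792033 , -42.99023509,   3.02924998, -33.91268134,
         0.27139404,   0.07970788,   0.14938773]), 'tool_pos': array([0.59983116, 0.04603937, 0.33888669]), 'tool_rot': array([-3.13931223e+00, -9.49073856e-04,  2.82731754e+00]), 'contact_force': array([ 0.58447772,  1.15722267, -3.86453728]), 'torque': array([0.08902412, 0.011828  , 0.0181641 ]), 'width': 0.6470106912398147}
0.205 3315
((530.9912109375, 85.25260925292969), (223.62298583984375, 12.086400985717773), 72.38477325439453) 0.21203990300898756
0.126 675
((555.731201171875, 63.69319152832031), (98.03507232666016, 48.06399917602539), 72.36066436767578) 0.13489569004678564
0.084 2326
((554.028076171875, 64.20140075683594), (90.33851623535156, 44.12527084350586), 72.62340545654297) 0.09022223747779454
```

View pics/w4.png

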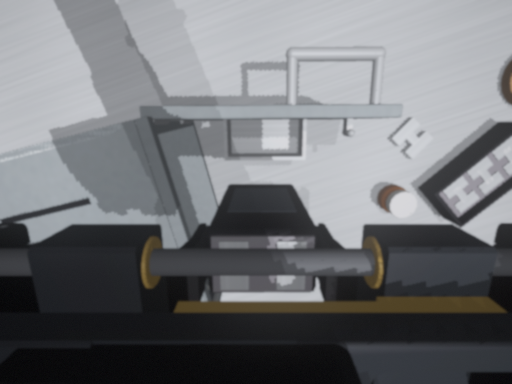

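Rack floor measured at 90×44 mm, centre (0.554, 0.064, 0.090), door axis 72.4°. It shows at about (265,138) in the picture, and the pack hangs upright.

```bash
python3 -c "
from h import *
plan((.5538,.0645,.31),162.4)"
```

```text
delta_pos [0.1608 0.0023 0.0966] yaw -0.0005
```

Call:
{"method": "apply_moves", "body": {"moves": [{"delta_pos": [0.08,0,0],"yaw": -0.001,"fingers": 0.55},{"delta_pos": [0.16,0.002,0.0],"yaw": -0.001,"fingers": 0.55},{"delta_pos": [0.16,0.002,0.09],"yaw": -0.001,"fingers": 0.55},{"delta_pos": [0.16,0.002,0.09],"yaw": -0.001,"fingers": 0.55},{"delta_pos": [0.16,0.002,0.09],"yaw": -0.001,"fingers": 0.55}]}}

```text
t: 14.78
tool_pos: [0.5544, 0.0664, 0.3134]
tool_rot: [3.141, 0.0, 2.842]
contact_force: [0.1, -1.2, -4.3]
width: 0.644
```

```bash
python3 - <<'E'
from h import *
plan((.5538,.0645,.185),162.4)
s=robot.sense();print(s['tool_pos'],s['tool_rot'])
E
```

```text
delta_pos [ 2.000e-04 -6.700e-03  4.281e-01] yaw 0.0011
[0.55443102 0.0663685  0.31342779] [3.14132924e+00 2.74007709e-05 2.84150631e+00]
```

Call:
{"method": "apply_moves", "body": {"moves": [{"delta_pos": [0,-0.006,0.12],"yaw": 0.001,"fingers": 0.55},{"delta_pos": [0,-0.006,0.22],"yaw": 0.001,"fingers": 0.55},{"delta_pos": [0,-0.006,0.29],"yaw": 0.001,"fingers": 0.55},{"delta_pos": [0,-0.006,0.35],"yaw": 0.001,"fingers": 0.55},{"delta_pos": [0,-0.006,0.39],"yaw": 0.001,"fingers": 0.55},{"delta_pos": [0,-0.006,0.41],"yaw": 0.001,"fingers": 0.55},{"delta_pos": [0,-0.006,0.41],"yaw": 0.001,"fingers": 0.55}]}}

```text
t: 15.65
tool_pos: [0.5539, 0.0638, 0.1902]
tool_rot: [3.142, 0.0, 2.834]
contact_force: [0.1, 0.4, -4.0]
width: 0.642
```

Free inside the pocket, so I creep down to the floor.

Call:
{"method": "apply_moves", "body": {"moves": [{"delta_pos": [0,0,0.01],"yaw": 0,"fingers": 0.55},{"delta_pos": [0,0,0.018],"yaw": 0,"fingers": 0.55},{"delta_pos": [0,0,0.024],"yaw": 0,"fingers": 0.55},{"delta_pos": [0,0,0.03],"yaw": 0,"fingers": 0.55}]}}

```text
t: 16.15
tool_pos: [0.5542, 0.0636, 0.1819]
tool_rot: [3.141, 0.001, 2.834]
contact_force: [-0.7, -1.7, 6.0]
width: 0.644
```

Call:
{"method": "apply_moves", "body": {"moves": [{"delta_pos": [0,0,-0.006],"yaw": 0,"fingers": 0.66},{"delta_pos": [0,0,-0.006],"yaw": 0,"fingers": 0.72},{"delta_pos": [0,0,-0.006],"yaw": 0,"fingers": 0.8},{"delta_pos": [0,0,-0.006],"yaw": 0,"fingers": 0.85},{"delta_pos": [0,0,-0.006],"yaw": 0,"fingers": 0.85},{"delta_pos": [0,0,-0.1],"yaw": 0,"fingers": 0.85},{"delta_pos": [0,0,-0.25],"yaw": 0,"fingers": 0.85},{"delta_pos": [0,0,-0.42],"yaw": 0,"fingers": 0.85},{"delta_pos": [-0.1,0,-0.45],"yaw": 0,"fingers": 0.8},{"delta_pos": [-0.2,0,-0.45],"yaw": 0,"fingers": 0.8}]}}

```text
t: 17.4
tool_pos: [0.6123, 0.0458, 0.3182]
tool_rot: [3.14, 0.003, 2.835]
contact_force: [0.6, -0.1, -0.7]
width: 0.806
```

```bash
python3 - <<'E'
from h import *
s=robot.sense();print(s['tool_pos'],s['tool_rot'])
w,P=cap("wrist","w5.png")
z=P[...,2];x=P[...,0];y=P[...,1]
for lo,hi in ((.207,.218),(.193,.206),(.126,.142)):
    m=(z>lo)&(z<hi)&(x>.49)&(x<.66)&(y>-.02)&(y<.22); 
    k,l,st,_=cv2.connectedComponentsWithStats(m.astype(np.uint8))
    for j in range(1,k):
        if st[j,4]>80:
            q=P[l==j]; print(lo,len(q),cv2.minAreaRect((q[:,:2]*1000).astype(np.float32)),np.percentile(q[:,2],[5,50,95]).round(4))
plan((*handle(1.33),.32),72.2)
E
```

```text
[0.61230772 0.04575388 0.31818062] [3.13952205 0.00318713 2.8348861 ]
0.207 4126 ((531.2562255859375, 85.16769409179688), (224.2223663330078, 12.072046279907227), 72.39695739746094) [0.2106 0.212  0.2132]
0.193 2599 ((516.7310180664062, 144.37603759765625), (90.03279113769531, 49.722232818603516), 72.44772338867188) [0.1961 0.1997 0.2015]
0.193 200 ((544.2388305664062, 105.82759094238281), (173.7168426513672, 0.1745281219482422), 72.26007080078125) [0.1939 0.1991 0.2041]
0.193 2446 ((553.638671875, 63.08272171020508), (55.96465301513672, 35.43162536621094), 72.17081451416016) [0.1967 0.2005 0.2022]
0.126 762 ((552.3775024414062, 52.743614196777344), (166.3466339111328, 47.955955505371094), 72.26952362060547) [0.1288 0.1351 0.1389]
delta_pos [ 0.4704  0.2229 -0.015 ] yaw 0.2502
```

View pics/w5.png

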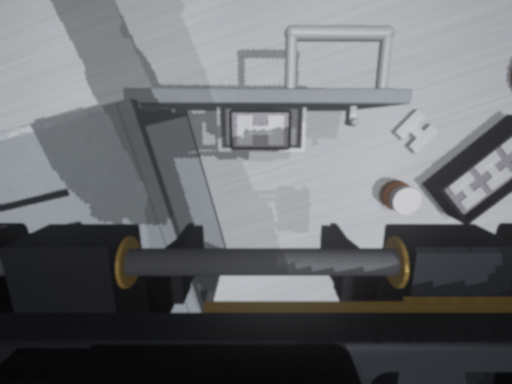

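The pack is seated: its top is level at z = 0.2005, and it sits at (262,127) inside the lips. The handle bar lies at row 33. Next I go to the handle.

Call:
{"method": "apply_moves", "body": {"moves": [{"delta_pos": [0.1,0.05,0],"yaw": 0.03,"fingers": 0.5},{"delta_pos": [0.2,0.1,0],"yaw": 0.06,"fingers": 0.4},{"delta_pos": [0.3,0.14,0],"yaw": 0.09,"fingers": 0.4},{"delta_pos": [0.4,0.18,0],"yaw": 0.12,"fingers": 0.4},{"delta_pos": [0.467,0.218,0],"yaw": 0.15,"fingers": 0.4},{"delta_pos": [0.467,0.218,0],"yaw": 0.18,"fingers": 0.4},{"delta_pos": [0.467,0.218,0],"yaw": 0.21,"fingers": 0.4},{"delta_pos": [0.467,0.218,0],"yaw": 0.25,"fingers": 0.4},{"delta_pos": [0.467,0.218,0],"yaw": 0.25,"fingers": 0.4},{"delta_pos": [0.467,0.218,0],"yaw": 0.25,"fingers": 0.4}]}}

```text
t: 18.7
tool_pos: [0.4971, 0.1503, 0.316]
tool_rot: [-3.141, 0.0, 1.264]
contact_force: [-0.3, 0.5, 0.3]
width: 0.401
```

```bash
python3 - <<'E'
from h import *
plan((.4985,.1505,.190),72.4)
s=robot.sense();print(s['tool_pos'],s['tool_rot'])
w,P=cap("wrist","w6.png")
z=P[...,2]; m=(z>.195)&(z<.206)&(P[...,0]<.53); q=P[m]; print(len(q))
if len(q): print(cv2.minAreaRect((q[:,:2]*1000).astype(np.float32)))
E
```

```text
delta_pos [0.0021 0.0042 0.4199] yaw 0.0
[0.49712109 0.15027987 0.31595573] [-3.14149312e+00  8.37108244e-05  1.26392227e+00]
1479
((509.0234680175781, 147.42662048339844), (90.52313232421875, 32.72608184814453), 72.22400665283203)
```

Call:
{"method": "apply_moves", "body": {"grip_force": 40, "moves": [{"delta_pos": [0.002,0.005,0.15],"yaw": 0,"fingers": 0.4},{"delta_pos": [0.002,0.005,0.3],"yaw": 0,"fingers": 0.4},{"delta_pos": [0.002,0.005,0.4],"yaw": 0,"fingers": 0.4},{"delta_pos": [0.002,0.005,0.42],"yaw": 0,"fingers": 0.4},{"delta_pos": [0.002,0.005,0.42],"yaw": 0,"fingers": 0.3},{"delta_pos": [0.002,0.005,0.42],"yaw": 0,"fingers": 0.2},{"delta_pos": [0.002,0.005,0.42],"yaw": 0,"fingers": 0.1},{"delta_pos": [0.002,0.005,0.42],"yaw": 0,"fingers": 0.1}]}}

```text
t: 19.75
tool_pos: [0.4993, 0.1508, 0.191]
tool_rot: [3.141, -0.001, 1.263]
contact_force: [-0.7, 0.1, 2.2]
width: 0.121
```

```bash
python3 - <<'E'
from h import *
s=robot.sense();p=s['tool_pos'];print(p,s['tool_rot'],theta(p))
arc((.4983,.1507),1.2639,np.arange(1.30,.84,-.05))
E
```

```text
[0.49932692 0.15081216 0.19104341] [ 3.14051562e+00 -1.36846257e-03  1.26327503e+00] (np.float64(1.3370746940901892), np.float64(0.18931355237300793))
1.3 0.007 0.03 yaw 0.0065
1.25 0.015 0.06 yaw 0.0144
1.2 0.02 0.091 yaw 0.0224
1.15 0.025 0.122 yaw 0.0303
1.1 0.027 0.154 yaw 0.0383
1.05 0.028 0.185 yaw 0.0463
1.0 0.028 0.217 yaw 0.0542
0.95 0.026 0.248 yaw 0.0622
0.9 0.022 0.279 yaw 0.0701
0.85 0.017 0.31 yaw 0.0781
end [0.58857518 0.12749237] 0.7732055129122491
```

Call:
{"method": "apply_moves", "body": {"moves": [{"delta_pos": [0.007,0.03,0],"yaw": 0.0065,"fingers": 0.1},{"delta_pos": [0.015,0.06,0],"yaw": 0.0145,"fingers": 0.1},{"delta_pos": [0.02,0.091,0],"yaw": 0.0225,"fingers": 0.1},{"delta_pos": [0.025,0.122,0],"yaw": 0.0305,"fingers": 0.1},{"delta_pos": [0.027,0.154,0],"yaw": 0.038,"fingers": 0.1},{"delta_pos": [0.028,0.185,0],"yaw": 0.046,"fingers": 0.1},{"delta_pos": [0.028,0.217,0],"yaw": 0.054,"fingers": 0.1},{"delta_pos": [0.026,0.248,0],"yaw": 0.062,"fingers": 0.1},{"delta_pos": [0.022,0.279,0],"yaw": 0.07,"fingers": 0.1},{"delta_pos": [0.017,0.31,0],"yaw": 0.078,"fingers": 0.1}]}}

```text
t: 21.0
tool_pos: [0.5903, 0.1265, 0.191]
tool_rot: [3.14, -0.001, 0.769]
contact_force: [-2.0, -0.8, 7.1]
width: 0.123
```

```bash
python3 - <<'E'
from h import *
s=robot.sense();p=s['tool_pos'];print(theta(p))
arc((.5886,.1275),.7735,np.arange(.80,.34,-.05))
E
```

```text
(np.float64(0.8335139561736238), np.float64(0.1887434724422618))
0.8 0.008 0.03 yaw 0.008
0.75 0.016 0.061 yaw 0.016
0.7 0.021 0.092 yaw 0.0239
0.65 0.025 0.123 yaw 0.0319
0.6 0.027 0.154 yaw 0.0398
0.55 0.028 0.186 yaw 0.0478
0.5 0.027 0.217 yaw 0.0558
0.45 0.025 0.249 yaw 0.0637
0.4 0.021 0.28 yaw 0.0717
0.35 0.016 0.311 yaw 0.0796
end [0.65714163 0.06403561] 0.27320551291224915
```

Call:
{"method": "apply_moves", "body": {"moves": [{"delta_pos": [0.008,0.03,0],"yaw": 0.008,"fingers": 0.1},{"delta_pos": [0.016,0.061,0],"yaw": 0.016,"fingers": 0.1},{"delta_pos": [0.021,0.092,0],"yaw": 0.024,"fingers": 0.1},{"delta_pos": [0.025,0.123,0],"yaw": 0.032,"fingers": 0.1},{"delta_pos": [0.027,0.154,0],"yaw": 0.04,"fingers": 0.1},{"delta_pos": [0.028,0.186,0],"yaw": 0.048,"fingers": 0.1},{"delta_pos": [0.027,0.217,0],"yaw": 0.056,"fingers": 0.1},{"delta_pos": [0.025,0.249,0],"yaw": 0.064,"fingers": 0.1},{"delta_pos": [0.021,0.28,0],"yaw": 0.072,"fingers": 0.1},{"delta_pos": [0.016,0.311,0],"yaw": 0.08,"fingers": 0.1}]}}

```text
t: 22.25
tool_pos: [0.658, 0.062, 0.1911]
tool_rot: [3.14, 0.001, 0.266]
contact_force: [-3.9, -0.8, 8.1]
width: 0.125
```

```bash
python3 - <<'E'
from h import *
s=robot.sense();p=s['tool_pos'];print(theta(p))
arc((.6571,.0640),.271,np.arange(.30,.09,-.04))
E
```

```text
(np.float64(0.332503460688113), np.float64(0.18841964788373367))
0.3 0.009 0.03 yaw 0.0076
0.26 0.015 0.055 yaw 0.014
0.22 0.019 0.079 yaw 0.0203
0.18 0.023 0.104 yaw 0.0267
0.14 0.026 0.129 yaw 0.0331
0.1 0.028 0.154 yaw 0.0394
end [0.67758067 0.0216242 ] 0.02320551291224958
```

Call:
{"method": "apply_moves", "body": {"moves": [{"delta_pos": [0.009,0.03,0],"yaw": 0.0075,"fingers": 0.1},{"delta_pos": [0.015,0.055,0],"yaw": 0.014,"fingers": 0.1},{"delta_pos": [0.019,0.079,0],"yaw": 0.0205,"fingers": 0.1},{"delta_pos": [0.023,0.104,0],"yaw": 0.0265,"fingers": 0.1},{"delta_pos": [0.026,0.129,0],"yaw": 0.033,"fingers": 0.1},{"delta_pos": [0.028,0.154,0],"yaw": 0.0395,"fingers": 0.1},{"delta_pos": [0.028,0.154,0],"yaw": 0.0395,"fingers": 0.1},{"delta_pos": [0.028,0.154,0],"yaw": 0.0395,"fingers": 0.1},{"delta_pos": [0.028,0.154,0],"yaw": 0.0395,"fingers": 0.26},{"delta_pos": [0.028,0.154,0],"yaw": 0.0395,"fingers": 0.26}]}}

```text
t: 23.5
tool_pos: [0.6783, 0.0213, 0.1894]
tool_rot: [3.141, 0.0, 0.021]
contact_force: [-1.0, 0.3, -1.0]
width: 0.236
```

```bash
python3 - <<'E'
from h import *
s=robot.sense();p=s['tool_pos'];print(p,s['tool_rot'],theta(p))
E
```

```text
[0.67832455 0.02125599 0.18939433] [3.14114629e+00 2.42380259e-04 2.14393585e-02] (np.float64(0.0911063931289613), np.float64(0.18939824167576103))
```

Call:
{"method": "apply_moves", "body": {"moves": [{"delta_pos": [0.002,0.01,0],"yaw": 0.004,"fingers": 0.26},{"delta_pos": [0.004,0.018,0],"yaw": 0.007,"fingers": 0.26},{"delta_pos": [0.006,0.024,0],"yaw": 0.01,"fingers": 0.26},{"delta_pos": [0.008,0.029,0],"yaw": 0.012,"fingers": 0.26},{"delta_pos": [0.01,0.034,0],"yaw": 0.013,"fingers": 0.26},{"delta_pos": [0.01,0.034,0],"yaw": 0.013,"fingers": 0.26}]}}

```text
t: 24.25
tool_pos: [0.6814, 0.0111, 0.1901]
tool_rot: [3.141, -0.0, -0.06]
contact_force: [-0.2, -0.4, -0.1]
width: 0.261
```

Call:
{"method": "apply_moves", "body": {"moves": [{"delta_pos": [0,0.005,0],"yaw": 0,"fingers": 0.26},{"delta_pos": [0,0.01,0],"yaw": 0,"fingers": 0.26},{"delta_pos": [0,0.015,0],"yaw": 0,"fingers": 0.26}]}}

```text
t: 24.62
tool_pos: [0.6814, 0.0081, 0.1902]
tool_rot: [-3.14, -0.001, -0.059]
contact_force: [0.2, 3.8, -0.5]
width: 0.257
```

Call:
{"method": "apply_moves", "body": {"moves": [{"delta_pos": [0,0.004,0],"yaw": 0,"fingers": 0.26},{"delta_pos": [0,0.008,0],"yaw": 0,"fingers": 0.26},{"delta_pos": [0,0.012,0],"yaw": 0,"fingers": 0.26}]}}

```text
t: 25.0
tool_pos: [0.6815, 0.0075, 0.1901]
tool_rot: [-3.136, -0.001, -0.056]
contact_force: [1.8, 9.5, 0.0]
width: 0.264
```

Call:
{"method": "apply_moves", "body": {"moves": [{"delta_pos": [0,0.004,0],"yaw": 0,"fingers": 0.26},{"delta_pos": [0,0.008,0],"yaw": 0,"fingers": 0.26}]}}

```text
t: 25.25
tool_pos: [0.6816, 0.0073, 0.1901]
tool_rot: [-3.134, -0.001, -0.055]
contact_force: [3.1, 10.6, -1.6]
width: 0.266
```

Call:
{"method": "apply_moves", "body": {"moves": [{"delta_pos": [0,0.004,0],"yaw": 0,"fingers": 0.26},{"delta_pos": [0,0.007,0],"yaw": 0,"fingers": 0.26}]}}

```text
t: 25.5
tool_pos: [0.6817, 0.0071, 0.1901]
tool_rot: [-3.132, -0.001, -0.053]
contact_force: [3.0, 13.2, -1.0]
width: 0.263
```

Call:
{"method": "apply_moves", "body": {"moves": [{"delta_pos": [0,0.004,0],"yaw": 0,"fingers": 0.26},{"delta_pos": [0,0.004,0],"yaw": 0,"fingers": 0.26}]}}

```text
t: 25.75
tool_pos: [0.6817, 0.0069, 0.1901]
tool_rot: [-3.131, -0.002, -0.052]
contact_force: [4.2, 14.4, -0.8]
width: 0.257
```

Call:
{"method": "apply_moves", "body": {"moves": [{"delta_pos": [0,0.004,0],"yaw": 0,"fingers": 0.26},{"delta_pos": [0,0.004,0],"yaw": 0,"fingers": 0.26}]}}

```text
t: 26.0
tool_pos: [0.6817, 0.0069, 0.1901]
tool_rot: [-3.129, -0.002, -0.051]
contact_force: [3.9, 15.3, -1.4]
width: 0.261
```

Call:
{"method": "apply_moves", "body": {"moves": [{"delta_pos": [0,0.004,0],"yaw": 0,"fingers": 0.26},{"delta_pos": [0,0.004,0],"yaw": 0,"fingers": 0.26}]}}

```text
t: 26.25
tool_pos: [0.6817, 0.0068, 0.19]
tool_rot: [-3.128, -0.002, -0.05]
contact_force: [4.1, 16.0, -1.2]
width: 0.263
```

Call:
{"method": "apply_moves", "body": {"moves": [{"delta_pos": [0,0.004,0],"yaw": 0,"fingers": 0.26},{"delta_pos": [0,0.004,0],"yaw": 0,"fingers": 0.26}]}}

```text
t: 26.5
tool_pos: [0.6818, 0.0066, 0.19]
tool_rot: [-3.127, -0.002, -0.05]
contact_force: [3.4, 18.2, -1.5]
width: 0.261
```

Call:
{"method": "apply_moves", "body": {"moves": [{"delta_pos": [0,0.004,0],"yaw": 0,"fingers": 0.26},{"delta_pos": [0,0.004,0],"yaw": 0,"fingers": 0.26}]}}

```text
t: 26.75
tool_pos: [0.6818, 0.0065, 0.19]
tool_rot: [-3.126, -0.002, -0.049]
contact_force: [4.1, 19.9, -0.8]
width: 0.263
```

```bash
python3 - <<'E'
from h import *
s=robot.sense();print(s['tool_pos'],s['contact_force'],s['torque'],s['width'])
w,P=cap("wrist","w7.png"); np.save("w7.npy",P); z=P[...,2]
m=(z>.19)&(z<.206)&(P[...,1]>-.07)&(P[...,1]<.04)&(P[...,0]>.6); q=P[m]; print(len(q),cv2.minAreaRect((q[:,:2]*1000).astype(np.float32)),q.max(0),q.min(0))
for lo,hi in ((.207,.218),(.22,.232)):
    m=(z>lo)&(z<hi)&(P[...,0]>.6); q=P[m]; print(lo,len(q))
    if len(q)>20:print(cv2.minAreaRect((q[:,:2]*1000).astype(np.float32)),np.percentile(q,[2,98],axis=0))
E
```

```text
[0.68179808 0.00651366 0.19003674] [ 4.11269379 19.91598272 -0.83320274] [ 4.18280725 -0.67048596 -0.04956783] 0.26344365934759945
4934 ((711.511474609375, -9.465827941894531), (53.505401611328125, 119.1661376953125), 46.23927688598633) [0.73808636 0.02777987 0.20598274] [ 0.65462458 -0.06996444  0.19004367]
0.207 2697
((715.3102416992188, -36.55274963378906), (41.001766204833984, 137.7382049560547), 31.112775802612305) [[ 0.69202333 -0.09057172  0.20750772]
 [ 0.73762618  0.01828671  0.21752758]]
0.22 14763
((685.783935546875, -35.49949645996094), (115.42010498046875, 110.72850799560547), 82.90360260009766) [[ 0.63024396 -0.09204906  0.22281365]
 [ 0.73607109  0.01860081  0.22737585]]
```

View pics/w7.png

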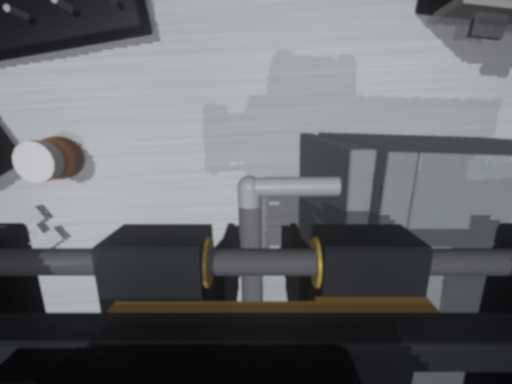

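The outer (left) finger bears on the bar at columns 240–262, nothing else touches, and the door is still slightly ajar. I keep feeling forward in small steps.

```bash
python3 - <<'E'
from h import *
P=np.load("w7.npy"); q=P[185:220,236:268].reshape(-1,3); q=q[(q[:,2]>.19)&(q[:,2]<.206)]
print(len(q),q.min(0),q.max(0),q[q[:,2]>.2].mean(0), q.mean(0))
# same on closed picture
P=np.load("w1.npy"); q=P[155:180,258:285].reshape(-1,3); q=q[(q[:,2]>.19)&(q[:,2]<.206)];print(q.mean(0),q.min(0),q.max(0))
E
```

```text
890 [0.70226216 0.00222138 0.19504983] [0.72194888 0.0179361  0.20249157] [0.71378867 0.01116595 0.20082324] [0.71358    0.01080413 0.19994098]
[0.7071945  0.00198552 0.19990888] [ 0.6940256  -0.01124891  0.19527695] [0.7185066  0.00864511 0.20328874]
```

Call:
{"method": "apply_moves", "body": {"moves": [{"delta_pos": [0,0.004,0],"yaw": 0,"fingers": 0.26},{"delta_pos": [0,0.004,0],"yaw": 0,"fingers": 0.26}]}}

```text
t: 27.05
tool_pos: [0.6819, 0.0063, 0.19]
tool_rot: [-3.125, -0.002, -0.048]
contact_force: [5.0, 22.3, -1.6]
width: 0.265
```

Call:
{"method": "apply_moves", "body": {"moves": [{"delta_pos": [0,0.004,0],"yaw": 0,"fingers": 0.26},{"delta_pos": [0,0.004,0],"yaw": 0,"fingers": 0.26}]}}

```text
t: 27.3
tool_pos: [0.682, 0.0059, 0.19]
tool_rot: [-3.124, -0.002, -0.047]
contact_force: [4.4, 21.9, -1.1]
width: 0.26
```

Call:
{"method": "apply_moves", "body": {"moves": [{"delta_pos": [0,0,0],"yaw": 0,"fingers": 0.26}]}}

```text
t: 27.42
tool_pos: [0.682, 0.0059, 0.19]
tool_rot: [-3.124, -0.002, -0.048]
contact_force: [5.4, 21.9, -1.7]
width: 0.263
```

Call:
{"method": "apply_moves", "body": {"moves": [{"delta_pos": [0,0.003,0],"yaw": 0,"fingers": 0.26},{"delta_pos": [0,0.003,0],"yaw": 0,"fingers": 0.26}]}}

```text
t: 27.68
tool_pos: [0.6821, 0.0055, 0.19]
tool_rot: [-3.123, -0.003, -0.047]
contact_force: [4.7, 23.2, -2.7]
width: 0.267
```

Call:
{"method": "apply_moves", "body": {"moves": [{"delta_pos": [0,0.003,0],"yaw": 0,"fingers": 0.26},{"delta_pos": [0,0.003,0],"yaw": 0,"fingers": 0.26}]}}

```text
t: 27.92
tool_pos: [0.6825, 0.0037, 0.1901]
tool_rot: [-3.125, -0.004, -0.048]
contact_force: [6.8, 19.8, -3.1]
width: 0.262
```

Call:
{"method": "apply_moves", "body": {"moves": [{"delta_pos": [0,-0.007,0],"yaw": 0,"fingers": 0.26},{"delta_pos": [0,-0.015,0],"yaw": 0,"fingers": 0.26},{"delta_pos": [0,-0.022,0],"yaw": 0,"fingers": 0.26}]}}

```text
t: 28.3
tool_pos: [0.6816, -0.0019, 0.1903]
tool_rot: [-3.139, -0.003, -0.057]
contact_force: [2.2, 3.7, -0.5]
width: 0.259
```

The catch snapped, leaving only 4 N of contact. Backing off, centring on the bar, opening and lifting away.

Call:
{"method": "apply_moves", "body": {"moves": [{"delta_pos": [0,-0.01,0],"yaw": 0,"fingers": 0.26},{"delta_pos": [0,-0.026,0],"yaw": 0,"fingers": 0.3},{"delta_pos": [0,-0.026,0],"yaw": 0,"fingers": 0.35},{"delta_pos": [0,-0.026,0],"yaw": 0,"fingers": 0.35}]}}

```text
t: 28.8
tool_pos: [0.6806, 0.0021, 0.19]
tool_rot: [3.141, 0.0, -0.06]
contact_force: [0.1, 0.1, -0.2]
width: 0.344
```

Call:
{"method": "apply_moves", "body": {"moves": [{"delta_pos": [0,0,-0.1],"yaw": 0,"fingers": 0.35},{"delta_pos": [0,0,-0.25],"yaw": 0,"fingers": 0.35},{"delta_pos": [0,0,-0.4],"yaw": 0,"fingers": 0.35},{"delta_pos": [0,-0.1,-0.46],"yaw": 0,"fingers": 0.35},{"delta_pos": [0,-0.1,-0.46],"yaw": 0,"fingers": 0.35},{"delta_pos": [0,-0.1,-0.46],"yaw": 0,"fingers": 0.35}]}}

```text
t: 29.55
tool_pos: [0.6822, 0.0319, 0.3271]
tool_rot: [3.14, 0.001, -0.06]
contact_force: [-0.2, -0.4, -1.1]
width: 0.352
```

```bash
python3 - <<'E'
from h import *
s=robot.sense();print(s['t'],s['tool_pos'],s['contact_force'])
w,P=cap("wrist","w8.png"); z=P[...,2]; np.save("w8.npy",P)
m=(z>.19)&(z<.206)&(P[...,1]>-.005)&(P[...,1]<.03); q=P[m]
print(len(q),cv2.minAreaRect((q[:,:2]*1000).astype(np.float32)))
t=q[q[:,2]>.2]; a,b=np.polyfit(t[:,0],t[:,1],1); print("bar deg",np.degrees(np.arctan(a)),"y@.683",a*.683+b)
P1=np.load("w1.npy"); q=P1[(P1[...,2]>.19)&(P1[...,2]<.206)&(P1[...,1]>-.005)&(P1[...,1]<.03)]
t=q[q[:,2]>.2]; a,b=np.polyfit(t[:,0],t[:,1],1); print("before: bar deg",np.degrees(np.arctan(a)),"y@.683",a*.683+b)
c,T=cap("top","t3.png");T0=np.load("t1.npy"); c,S=cap("scene","s3.png"); S0=np.load("s1.npy")
for A,B in ((T0,T),(S0,S)):
  for Q in (A,B):
    z,x,y=Q[...,2],Q[...,0],Q[...,1]
    m=((z>.006)&(z<.3)&(x>.3)&(x<.95)&(y>.2)&(y<.6)).astype(np.uint8)
    k,l,st,_=cv2.connectedComponentsWithStats(m)
    print([np.median(Q[l==j],0)[:2].round(3).tolist() for j in range(1,k) if st[j,4]>60])
E
```

```text
29.55 [0.68216536 0.03193453 0.32706285] [-0.16250984 -0.35980839 -1.06414046]
1009 ((682.4005737304688, 4.217226505279541), (12.179728507995605, 89.76019287109375), 85.1003646850586)
bar deg -5.402701046978132 y@.683 0.004336379768011156
before: bar deg -3.322714118767236 y@.683 0.003907922519091583
[[0.874, 0.262], [0.718, 0.378], [0.718, 0.238], [0.635, 0.291], [0.492, 0.548], [0.598, 0.486], [0.531, 0.315]]
[[0.874, 0.262], [0.718, 0.378], [0.717, 0.24], [0.63, 0.291], [0.604, 0.488], [0.546, 0.568], [0.385, 0.502]]
[[0.547, 0.339], [0.725, 0.25], [0.634, 0.293], [0.878, 0.269], [0.721, 0.384], [0.386, 0.505], [0.604, 0.49], [0.518, 0.569]]
[[0.726, 0.25], [0.635, 0.292], [0.878, 0.27], [0.721, 0.384], [0.386, 0.505], [0.604, 0.49], [0.519, 0.569]]
```

View pics/s3.png

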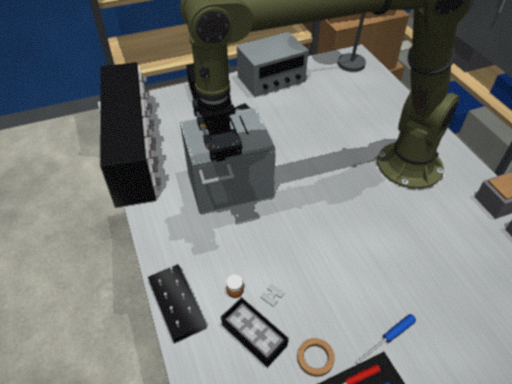

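The door is shut and everything else is in place, so I hand in.

```bash
python3 -c "
from h import *
print(robot.hand_in())"
```

```text
the job is handed in; nothing more can be done
None
```

The battery pack is standing in the door rack, the door is shut on its catch, and I handed the job in at about 30 s of the 72 s allowed.

- **Opening:** I gripped the handle and pulled in small steps. The catch gave at about 17 N, and I then swung the door to about 1.34 rad.
- **Pack:** I gripped it across its 56 mm side, lowered it into the rack pocket until it touched the floor, and let go. A picture afterwards showed it level, with its top at 0.2005 m against the 0.200 m expected.
- **Closing:** I swung the door back by the handle, then pushed with one finger. The push peaked at about 23 N before the catch gave. That is slightly above the stated 10–20 N range, and I eased off as soon as it moved.

**Last checks:**
- **Handle position:** the bar was within 0.4 mm of where it was before opening (the catch crest is at least 1.8 mm of handle travel).
- **Bar angle:** the two fits disagree by about 2° (-5.4° now, -3.3° before). I put that down to noise, because the position agrees and the cabinet front fits at -4.3°.
- **Robot:** clear of everything, with about 1 N of sensor residual.
- **Bystanders:** the bystander objects I compared in the before and after pictures were unmoved in the scene view, within about 1 mm. I did not measure the multimeter or the far side of the bench.

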